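Take the backup cell out of a reclined control unit

TASK

Take the orange backup cell out of the reclined black control unit: feel along the finger groove above its battery cover until the fingertips drop into the hidden recess, press the catch there and let the cover spring fully open. Lay the cell gently, without dropping it, in the free place of the blue cell tray, between the ribs so that it cannot roll, and leave the cover open. Do not disturb the grey spent cell, the bottle, the can or the screwdriver.

Things in the scene. Friction and masses are not known exactly. Their poses are not given: they have to be found in the camera images.
- unit: Black control unit, fixed in a steel cradle, face 250 wide (290 over ears) x 210 mm, 90 deep. Origin on the bench under the face's centre; z up, y along the width, +x to its back. Face reclined 35 deg from level, looking up and to -x: outward normal (-0.574,0,0.819), up-slope (0.819,0,0.574) in unit axes. Face centre z 146, upper edge x +86 z 206, lower edge x -86 z 86 mm.
- groove_mid (a point): Middle of the finger groove's floor (unit axes). The groove runs along unit y just above the cover: 112 mm long (56 each way), 34 mm wide up-slope, its floor parallel to the face and 8 mm below it. Somewhere along it the floor is missing over 44 mm of its length: the recess, over the full width. Its place differs and is not listed: its centre is within 32 mm of this point.
- groove_end (a point): End of the groove at unit +y, at mid width, on the floor level. In the recess, 10 mm below the groove floor, lies the dark catch pad, 38 long x 31 mm wide. Pushed square to the face it yields on a spring, 1.5 rising to about 7 N, frees the cover after about 7 mm and stops at about 10 mm; it springs back. To fit and press, the tool must stand about square to the face.
- cover (a joint): Dark grey battery cover, 110 wide x 135 up-slope x 5 mm, hinged along its lower edge (unit x -71, z 96 mm). rad: 0 shut and latched, 2.95 fully open, hanging out to -x and slightly down. Once freed, a weak damped spring (about 1 N at its free edge) swings it open in 2 to 3 s; it leans on a tool standing in its way and goes on when that is gone.
- bay_mid (a point): Over the cell's middle in the plane of the face (unit axes), the bay's opening under the cover. Bay clear 94 up-slope (45 up, 49 down from here) x 84 wide x 55 mm deep. The cell lies in it on ribs near its ends, axis 25 mm below the face, along unit y. Over the cell's middle 48 mm, 28 mm is free on both sides for fingers (not wide open), and 29 mm below its axis.
- cell_center (a point): Centre of the orange cell, a cylinder 33.4 mm diameter, 61.5 mm long, about 0.12 kg. Its own y is its long axis. It starts seated in the shut bay, long axis along unit y; lift it out square to the face.
- tray: Blue cell tray, fixed, 170 (x) x 100 (y) mm, walls 28 high. Origin: middle of its underside. Places at x -35 (free) and +35 mm (spent cell). A cell lies with its long axis along tray y, on two rails (tops 13 mm up, at 20 to 28 mm either side of y 0), between rib teeth 37 mm apart rising 10 mm above the rails. For |y| under 20 mm it is open down to its 3 mm floor, for fingers closing along tray x.
- tray_free (a point): Centre that a cell has when seated in the free place (tray axes), 29.7 mm above the bench.
- spent_center (a point): Centre of the grey spent cell, same size, lying in the other place, 70 mm from point tray_free. Must stay there.
- cleaner: White bottle with red cap, standing, 48 mm diameter, 150 mm high, loose; origin at its foot. Bystander.
- flux: Can with a white cap and a green band, standing, 56 mm diameter, 110 mm high, loose; origin at its foot. Bystander.
- driver: Screwdriver lying on the bench in front of the unit, 170 mm long, 26 mm thick, loose; origin at mid-length on the bench. Bystander.

How it is judged:
On the way, in this order (a step that is already met when the one before it is completed fails the run):
1. the cover has sprung open (value of joint cover above 2.6 rad), for 0.2 s.
2. the cell is lifted out of the bay, held by the fingers (distance between cell_center and bay_mid above 0.06 m and contact force between the fingers and cell above 0.5 N), for 0.1 s.
At the end, for the whole second after the job is handed in: The orange cell lies still in the tray's free place (8 mm along the tray, 18 mm across, 4 mm in height, within 10 deg of the place's line), released; cover open past 2.6 rad; spent cell moved under 10 mm, bottle and can under 15 mm and upright, screwdriver under 20 mm (x of cell_center in the frame of tray between -0.043 and -0.027 m and y of cell_center in the frame of tray between -0.018 and 0.018 m and z of cell_center in the frame of tray between 0.0257 and 0.0337 m and angle between the y axis of cell_center and the y axis of tray, either way round below 0.17 rad and linear speed of cell below 0.02 m/s and angular speed of cell below 0.3 rad/s and value of joint cover above 2.6 rad and distance of spent_center from where it was at the start of the episode below 0.01 m and distance of each of cleaner, flux from where it was at the start of the episode below 0.015 m and angle between each of cleaner, flux's own z axis and vertical below 0.1 rad and distance of driver from where it was at the start of the episode below 0.02 m); the robot touches nothing.
It fails at once if the cell is dropped or thrown (falls faster than 0.5 m/s out of the fingers) (contact force between the fingers and cell below 0.01 N and linear speed of cell above 0.5 m/s).
It fails at once if the spent cell, bottle, can or screwdriver is disturbed (distance of spent_center from where it was at the start of the episode above 0.02 m or distance of any of cleaner, flux from where it was at the start of the episode above 0.03 m or angle between any of cleaner, flux's own z axis and vertical above 0.3 rad or distance of driver from where it was at the start of the episode above 0.04 m).
It also fails if it takes over 58 s, if anything falls off the work surface, if the arm or the gripper's body presses on something with over 40 N, if the wrist force passes 120 N, or if a joint passes its speed limit or range.

ROBOT

A 7-joint arm with a two-finger parallel gripper is mounted at the origin on the work surface. World frame = base frame: x ahead of the robot, y to its left, z up, the work surface at z = 0. Lengths are in m, angles in rad, forces in N, time in s.
With the tool pointing down it reaches from about 0.4 to 0.85 m from the base axis. Payload 10.4 kg.
Tool frame: the origin (TCP) lies at the very end of the fingers, on their centre line; the grasp point (between the pads) lies manip.grasp_offset behind it (manip.grasp_offset is the distance from the TCP to the grasp point, in m); z points along the fingers, x is the direction in which the jaws open and shut, and the axes are right-handed (so a half turn about z gives the same grasp; the last joint's range is limited). The gripper opens to 85 mm and grips with 20 to 120 N. Pads are 22 mm wide; open, the fingers measure 114 mm over their backs; the gripper's body (76 mm by 85 mm) begins 54 mm behind the grasp point. The pads swing forward as they close: fully open they stand 13 mm farther back than shut.
Start: joints at [1.179, 0.332, -0.065, 1.46, 0.022, 1.35, -0.088], TCP at [0.225, -0.583, 0.231] pointing down, gripper open.
Joint ranges: [-2.6, 2.6], [-0.5, 2.12], [-1.47, 1.34], [0.16, 2.42], [-1.27, 4.41], [0.06, 2.06], [-2.6, 2.6]. Speed limits (rad/s): [2.22, 2.22, 2.79, 2.79, 3.14, 3.14, 3.14].

INTERFACE

Orientations are given as a unit quaternion [x, y, z, w].
In Python, from workcell import manip gives the robot as it stands.
- The arm moves only by the shell command python3 -m crank 'ROWS' [FORCE]. ROWS is JSON, a list that holds one entry, the list of rows, each a list of 7 numbers: the shift along the world's x, y, z in units of 60 mm (1.0 is 60 mm), then the turn, a rotation vector about the world's x, y, z in units of 5 degrees (1.0 is 5 degrees), then the finger opening in mm, from 0 to 85.4. A call has 1 to 8 rows; each row shifts and turns the commanded pose from where the row before left it; what a row does not reach is not made up. A row lasts 1/8 s, in which the tool goes at most 62.5 mm and 10.7 degrees, less where a joint would pass 70% of its speed; a pose out of reach is approached as far as the arm can. A call is refused whole if a number of a shift passes 1 or a number of a turn 1, either way. A call with a gripper value outside its range is refused whole. The fingers move at their own pace and stop on an object; FORCE is the grip in N (left out, the last holds). Time passes only in rows, so rows that do not move let the fingers close. It gives the time, the measured TCP pose, the force and the opening at its end, in the units of the state.
- manip.get_obs(): the state, without advancing time (a new reading comes with each control period).
- manip.camera(name): name is "scene" or "top" or "wrist"; returns (picture, depth): 400x640x3 uint8, blue, green, red; 400x640 float32, m along the optical axis (not along the pixel's ray), 0 where there is no reading.
- manip.get_calibration(name): a dict with "fx", "fy", "cx", "cy" (pixels), "rvec" (rotation vector, rad) and "tvec" (3), from world to camera coordinates, as OpenCV has them; the wrist camera has in their place "T_tool_cam" (4x4, takes a point from camera to tool coordinates, whose origin is the TCP and whose axes are the tool frame's). Camera axes: x right, y down, z forward; pixel columns grow to the right and rows downward; lengths in m; the calibration is good to about 2 mm. A picture is of the moment at which its call begins: read the wrist's pose just before it. get_calibration takes no time and is no camera call.
- manip.hand_in(): hands the job in, once; it reports no verdict.
The state is a dict: "clock": time; "joint_pos": joint angles; "joint_velocities": joint speeds; "tau": joint torques, N m; "position": TCP position; "ee_rot": TCP orientation; "ft_force": force on the tool from outside, world axes, zero at the start; "torque": the same for the moment, N m; "grip_width": opening from 0.0 (shut) to 1.0 (fully open).
Only numpy, scipy, OpenCV 4.12 (cv2) and the standard library are available. Lean on these libraries where they do the work, as an engineer would, in place of code of your own. Each camera call takes 0.05 s, during which the arm holds its last target.

## Working session

There is one attempt and no reset: what is moved stays moved. The work goes in short steps, Python scripts to look and compute and a shell command to move; the robot and the scene stay as the last step left them, time stands still between calls to the robot, and variables do not carry over. Pictures are saved under pics/ and viewed, and the job is handed in when it is done.

```bash
ls; mkdir -p pics
cat > h.py <<'E'
import numpy as np, cv2, json
from scipy.spatial.transform import Rotation as R
from workcell import manip
def cal(n):
    c=manip.get_calibration(n)
    K=np.array([[c['fx'],0,c['cx']],[0,c['fy'],c['cy']],[0,0,1]])
    if 'rvec' in c:
        Rm=cv2.Rodrigues(np.array(c['rvec'],float))[0]; t=np.array(c['tvec'],float).ravel()
        T=np.eye(4); T[:3,:3]=Rm.T; T[:3,3]=-Rm.T@t
    else:
        o=manip.get_obs(); W=np.eye(4); W[:3,:3]=R.from_quat(o['ee_rot']).as_matrix(); W[:3,3]=o['position']
        T=W@np.array(c['T_tool_cam'])
    return K,T
def shot(n,f):
    K,T=cal(n); im,d=manip.camera(n); cv2.imwrite(f'pics/{f}.png',im); np.savez(f'pics/{f}.npz',im=im,d=d,K=K,T=T); return im,d,K,T
def cloud(d,K,T):
    v,u=np.mgrid[:d.shape[0],:d.shape[1]]
    p=np.stack([(u-K[0,2])/K[0,0]*d,(v-K[1,2])/K[1,1]*d,d],-1)
    return p@T[:3,:3].T+T[:3,3]
def load(f):
    z=np.load(f'pics/{f}.npz'); return z['im'],z['d'],z['K'],z['T']
E
python3 - <<'E'
from h import *
print(manip.get_obs(), manip.grasp_offset)
for n in ('scene','top','wrist'):
    im,d,K,T=shot(n,n+'0'); print(n,K[0,0],T.round(3).tolist(),(d>0).mean())
E
```

```text
pics
{'clock': 0.0, 'joint_pos': array([ 1.1793952 ,  0.33287918, -0.06467976,  1.46091944,  0.0215931 ,
        1.3499399 , -0.08851412]), 'joint_velocities': array([-8.83937749e-04, -5.25623094e-04,  4.29223477e-05, -7.31520126e-04,
       -8.36241162e-04, -1.33550513e-03,  6.30626389e-04]), 'tau': array([-3.38522395e-04, -6.25446868e+01,  4.86330874e-02, -3.91608667e+01,
        1.60898088e-02,  9.89471970e-03, -1.13461222e-04]), 'position': array([ 0.22515914, -0.58262665,  0.23052178]), 'ee_rot': array([ 8.24767673e-01, -5.65471272e-01, -6.16866399e-04, -3.81663168e-04]), 'ft_force': array([-0.12343937, -0.01983839, -1.3929454 ]), 'torque': array([ 0.02839851, -0.01866384, -0.0129856 ]), 'grip_width': 1.0019888714529366} 0.0187
scene 481.5544449080644 [[0.147, 0.837, -0.528, 1.165], [0.989, -0.122, 0.081, -0.118], [0.003, -0.534, -0.846, 1.099], [0.0, 0.0, 0.0, 1.0]] 0.99616796875
top 395.87586963490685 [[0.001, -0.998, 0.057, 0.48], [-1.0, 0.0, 0.02, -0.021], [-0.02, -0.057, -0.998, 0.997], [0.0, 0.0, 0.0, 1.0]] 0.99596875
wrist 321.63243555635086 [[0.36, -0.892, -0.274, 0.296], [-0.933, -0.345, -0.105, -0.555], [-0.001, 0.293, -0.956, 0.372], [0.0, 0.0, 0.0, 1.0]] 0.995984375
```

View pics/scene0.png

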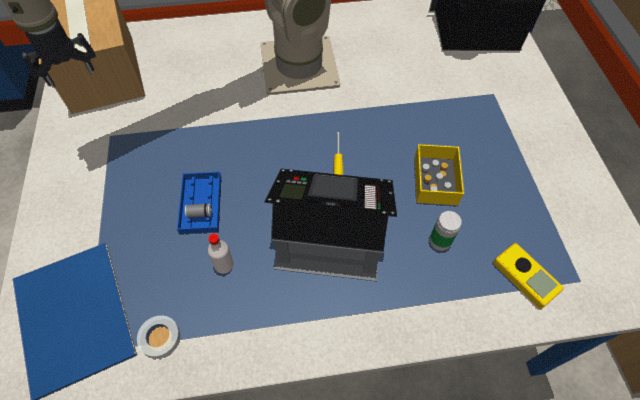

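View pics/top0.png

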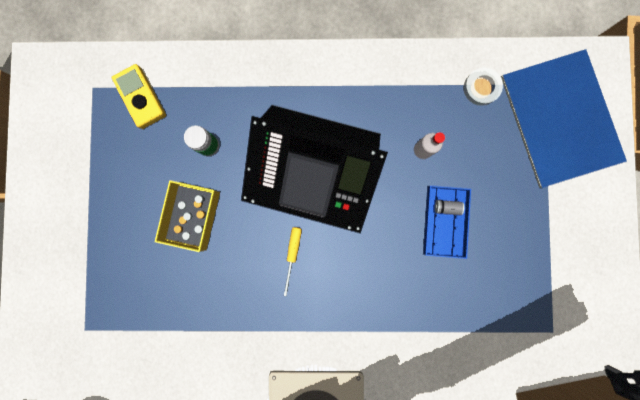

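The scene view shows the unit, at about (330,190), with the tray left at (200,203), the bottle at (222,255), the can at (446,230) and the driver at (338,155). In the top view the unit face is near (313,175) and the cover near (308,185).

Run:
```python
from h import *
im,d,K,T=load('top0'); P=cloud(d,K,T)
c=cv2.resize(im[95:245,220:400],None,fx=4.4,fy=4,interpolation=cv2.INTER_CUBIC)
c=cv2.convertScaleAbs(c,alpha=1.8,beta=20); cv2.imwrite('pics/topz.png',c)
c=cv2.resize(im[180:264,415:480],None,fx=6,fy=6,interpolation=cv2.INTER_CUBIC); cv2.imwrite('pics/trayz.png',c)
# face plane
hsv=cv2.cvtColor(im,cv2.COLOR_BGR2HSV)
m=np.zeros(d.shape,bool); m[100:240,235:395]=1
m&=(P[...,2]>0.075)&(P[...,2]<0.22)
pts=P[m]; rng=np.random.default_rng(0); best=0
for i in range(500):
    a,b,e=pts[rng.choice(len(pts),3,0)]; n=np.cross(b-a,e-a); n/=np.linalg.norm(n)+1e-12
    if n[2]<0:n=-n
    if not .75<n[2]<.88: continue
    s=(abs((pts-a)@n)<.003).sum()
    if s>best: best=s;bn=n;ba=a
for k in range(3):
    q=pts[abs((pts-ba)@bn)<.003]; ba=q.mean(0); bn=np.linalg.svd(q-ba,full_matrices=False)[2][2]; bn*=np.sign(bn[2])
print(len(pts),best,bn,ba,'tilt',np.degrees(np.arccos(bn[2])),'yaw',np.degrees(np.arctan2(-bn[1],-bn[0])))
```

```text
13184 10166 [-0.55206512  0.15093591  0.82002589] [0.57635087 0.01165237 0.14742984] tilt 34.91261488522959 yaw -15.291114394250734
```

View pics/topz.png

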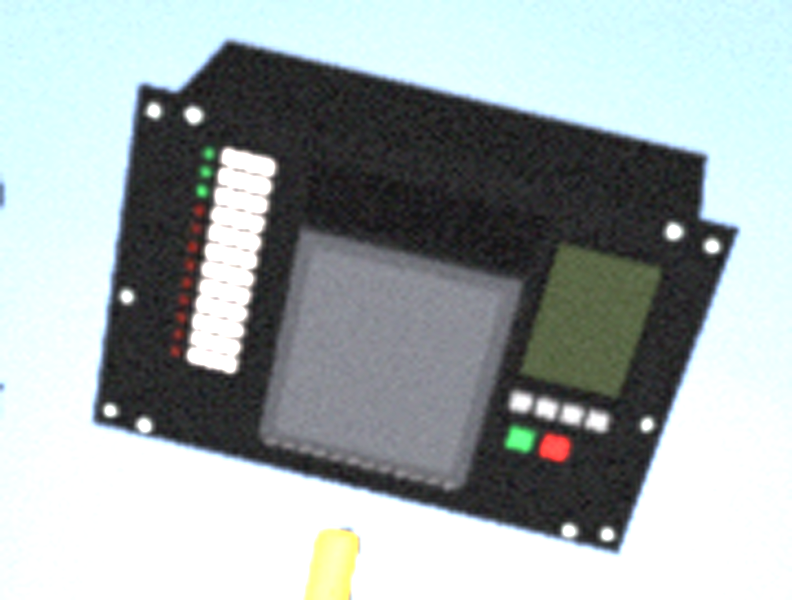

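View pics/trayz.png

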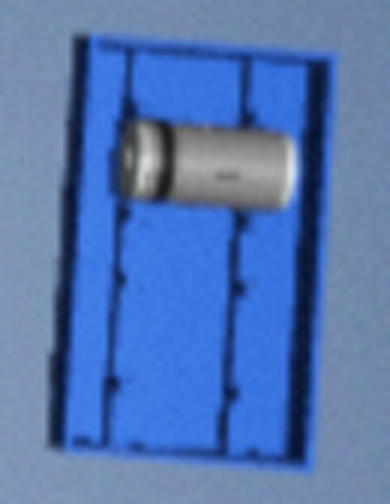

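Run:
```python
from h import *
im,d,K,T=load('top0'); P=cloud(d,K,T)
n=np.array([-0.55206512,0.15093591,0.82002589]); a=np.array([0.57635087,0.01165237,0.14742984])
def ray(u,v):
    r=T[:3,:3]@np.array([(u-K[0,2])/K[0,0],(v-K[1,2])/K[1,1],1]); o=T[:3,3]; return o+r*((a-o)@n)/(r@n)
c=[ray(220+u/4.4-.4,95+v/4-.4) for u,v in((138,85),(737,230),(618,551),(95,422))]
for p in c: print(p.round(4))
L=lambda i,j:np.linalg.norm(c[i]-c[j])
print(L(0,1),L(3,2),L(0,3),L(1,2))
w=(c[0]-c[1]+c[3]-c[2]);yaw=np.degrees(np.arctan2(-w[0],w[1]));print('yaw edge',yaw)
ctr=sum(c)/4; print('ctr',ctr)
yw=np.radians(yaw); ux=np.array([np.cos(yw),np.sin(yw),0]);uy=np.array([-np.sin(yw),np.cos(yw),0]);up=.819*ux+[0,0,.574]; nn=np.cross(up,uy); nn=nn*np.sign(nn[2])
np.savez('unit.npz',ctr=ctr,up=up,uy=uy,n=nn)
q=(P-ctr); s=q@up; t=q@uy; h=q@nn
for lo in np.arange(-80,105,8):
  row=[]
  for tt in np.arange(-72,73,8):
    m=(abs(s*1e3-lo)<4)&(abs(t*1e3-tt)<4)&(abs(h)<.06)
    row.append('%4.0f'%(np.median(h[m])*1e3) if m.any() else '  .')
  print('%4d'%lo,' '.join(row))
```

```text
[0.6949 0.1282 0.2058]
[ 0.6199 -0.147   0.206 ]
[ 0.4561 -0.1026  0.0875]
[0.5299 0.1712 0.0868]
0.28524337270708894 0.2835912231942054 0.20798086825217843 0.20702293086179432
yaw edge -15.173512247893555
ctr [0.57520886 0.01244229 0.14651561]
 -80   -1    0   -0   -0   -0   -0    0   -0    1    0    0    1    0    0    0    0    0   -1   -0
 -72   -0    0   -0   -0    0   -1    0    0    1    0    1    0    0    1    1   -0   -0   -0   -0
 -64   -0    0   -1    1    0    0    0    0    1    1    0    1    1    0    1    0   -0    0   -0
 -56   -1   -0    1   -1    1    1    0    1   -0    1    0    1    1    0    1    1   -1    0   -1
 -48   -0   -1   -2    1    1    1    0    1    1    0    1    1    1    1    1    1   -1   -1   -1
 -40    0    0   -1    1    1    1    1    1    1    1   -0    0    0    1    1    1   -0   -0   -1
 -32    0    1   -1    1    1    0    1    0    1    1    0   -0    1    1    1   -0   -0   -1   -1
 -24    1    0    0    1    1    1    1    1    1    1    2    1    0    0    0    0   -0   -1   -0
 -16   -1    1   -1    1    1   -0    1    1    1    1 
[... 844 characters left out ...]

  56    1   -1   -3   -8   -8   -9   -9  -18  -18  -18  -18  -18   -8   -8   -8   -8   -3   -0   -0
  64    0   -1   -8   -8   -8   -9  -10  -18  -18  -18  -19  -18   -9   -9   -9   -8   -4   -0   -0
  72    1   -0   -1   -8   -9   -8   -9  -18  -19  -18  -19  -19   -9   -9   -8   -9   -5   -1   -1
  80   -1   -2   -3   -9   -8   -8   -9  -19  -17  -16  -19  -17   -9   -8   -8   -8   -2   -1   -1
  88   -1    0   -1   -0    0   -1    1   -1   -1   -1   -0    1    0   -1   -1   -0   -1   -0   -0
  96   -1   -1   -0   -1   -0    0   -1   -1   -1    0   -0   -1   -1   -0   -1   -1   -1   -0   -1
 104  -28  -23  -24  -26  -28  -25  -23  -25  -24  -26  -25  -21  -28  -24  -23  -24  -26  -23  -28
```

Depth shows the recess at t about -20..+20 mm. The face tilt (34.9°), size (285x208) and height all agree with the spec. Next I refine that and find the tray.

Run:
```python
from h import *
U=np.load('unit.npz'); ctr,up,uy,nn=(U[k] for k in('ctr','up','uy','n'))
im,d,K,T=load('top0'); P=cloud(d,K,T)
q=(P-ctr); s=q@up*1e3; t=q@uy*1e3; h=q@nn*1e3
m=(abs(h)<40)
for tt in range(-66,67,2):
    k=m&(abs(t-tt)<1.2)&(s>54)&(s<78); print(tt,'%.0f'%np.median(h[k]) if k.any() else '.',end='; ')
print()
for ss in range(40,96,2):
    k=m&(abs(s-ss)<1.2)&((abs(t-40)<14)|(abs(t+40)<14)); print(ss,'%.1f'%np.mean(h[k]),end='; ')
print()
im2=im.copy(); hsv=cv2.cvtColor(im,cv2.COLOR_BGR2HSV)
b=cv2.inRange(hsv,(105,150,60),(125,255,255)); b[:,:415]=0;b[:,480:]=0;b[:180]=0;b[264:]=0
b=cv2.morphologyEx(b,cv2.MORPH_CLOSE,np.ones((9,9)))
cs=max(cv2.findContours(b,0,2)[0],key=cv2.contourArea)
def ray(u,v,z):
    r=T[:3,:3]@np.array([(u-K[0,2])/K[0,0],(v-K[1,2])/K[1,1],1]); o=T[:3,3]; return o+r*(z-o[2])/r[2]
C=np.array([ray(u,v,.028)[:2] for u,v in cs[:,0]],np.float32)*1000
print('tray',cv2.minAreaRect(C))
Q=P[180:264,415:480]; k=Q[...,2]>.02; w=Q[k]; print('tray depth pts',w[:,:2].min(0),w[:,:2].max(0))
k=(Q[...,2]>.022)&(Q[...,2]<.034); print(cv2.minAreaRect((Q[k][:,:2]*1000).astype(np.float32)))
k=(Q[...,2]>.036); p=Q[k]; print('spent',p.shape,p.mean(0),cv2.minAreaRect((p[:,:2]*1000).astype(np.float32)))
for nme,(x0,x1,y0,y1) in dict(bottle=(.5,.75,-.4,-.2),can=(.5,.8,.2,.38)).items():
    k=(P[...,0]>x0)&(P[...,0]<x1)&(P[...,1]>y0)&(P[...,1]<y1)&(P[...,2]>.09); print(nme,k.sum(),P[k].mean(0),P[k].max(0))
```

```text
-66 -1; -64 -1; -62 -1; -60 -1; -58 -0; -56 -2; -54 -8; -52 -9; -50 -8; -48 -8; -46 -8; -44 -9; -42 -9; -40 -8; -38 -8; -36 -8; -34 -9; -32 -9; -30 -9; -28 -8; -26 -9; -24 -9; -22 -19; -20 -19; -18 -18; -16 -18; -14 -18; -12 -18; -10 -19; -8 -19; -6 -18; -4 -18; -2 -19; 0 -18; 2 -18; 4 -19; 6 -19; 8 -19; 10 -18; 12 -19; 14 -18; 16 -18; 18 .; 20 -14; 22 -9; 24 -8; 26 -8; 28 -9; 30 -9; 32 -9; 34 -8; 36 -9; 38 -9; 40 -8; 42 -9; 44 -8; 46 -8; 48 -8; 50 -9; 52 -9; 54 -9; 56 -6; 58 -0; 60 -1; 62 -0; 64 -0; 66 -1; 
40 1.1; 42 0.6; 44 0.7; 46 0.1; 48 -0.5; 50 -2.4; 52 -4.8; 54 -8.4; 56 -8.2; 58 -7.8; 60 -8.7; 62 -8.5; 64 -8.3; 66 -8.5; 68 -8.3; 70 -8.9; 72 -8.7; 74 -8.2; 76 -8.4; 78 -8.0; 80 -8.5; 82 -7.9; 84 -2.0; 86 -0.8; 88 -0.4; 90 -0.4; 92 -0.4; 94 0.2; 
tray ((481.1974792480469, -318.7283935546875), (104.93293762207031, 168.8391571044922), 85.24221801757812)
tray depth pts [ 0.39301709 -0.3769515 ] [ 0.56825071 -0.02147661]
((480.4291687011719, -321.4361267089844), (101.48096466064453, 170.342041015625), 85.65170288085938)
spent (348, 3) [ 0.51222479 -0.29882839  0.11684234] ((506.84814453125, -187.71624755859375), (34.571109771728516, 335.07843017578125), 3.356934070587158)
bottle 357 [ 0.65791759 -0.26316708  0.11601238] [ 0.68380873 -0.24472502  0.15317426]
can 491 [0.671355   0.27187857 0.10708625] [0.69923289 0.30019722 0.11472844]
```

```bash
cat >> h.py <<'E'
def unit():
    U=np.load('unit.npz'); return [U[k] for k in('ctr','up','uy','n')]
def face(s,t,h):
    c,up,uy,n=unit(); return c+(up*s+uy*t+n*h)/1e3
def rotm(x,z):
    x=np.array(x,float); z=np.array(z,float); z/=np.linalg.norm(z); x-=z*(x@z); x/=np.linalg.norm(x); return np.stack([x,np.cross(z,x),z],1)
def delta(p,Rm=None):
    o=manip.get_obs(); dp=(p-o['position'])/.06
    print('clock',round(o['clock'],2),'F',o['ft_force'].round(1),'grip',round(o['grip_width'],3))
    print('shift units',dp.round(3),'max',abs(dp).max().round(2))
    if Rm is not None:
        rv=R.from_matrix(Rm@R.from_quat(o['ee_rot']).as_matrix().T).as_rotvec(degrees=True)/5
        print('turn units',rv.round(3))
E
python3 - <<'E'
from h import *
c,up,uy,n=unit()
print(n,uy,up)
for s in(1,-1):
    delta(face(66.5,30,60),rotm(-uy*s,-n))
delta(face(66.5,30,60),rotm(up,-n))
E
```

```text
[-0.55398898  0.1502405   0.819     ] [0.26174302 0.9651376  0.        ] [ 0.7904477  -0.21436754  0.574     ]
clock 0.15 F [ 0.6 -0.3 -0.1] grip 1.002
shift units [ 6.287 10.315  0.052] max 10.31
turn units [ 0.358 -7.113 -7.034]
clock 0.15 F [ 0.6 -0.3 -0.1] grip 1.002
shift units [ 6.287 10.315  0.052] max 10.31
turn units [-9.153 -0.492 27.608]
clock 0.15 F [ 0.6 -0.3 -0.1] grip 1.002
shift units [ 6.287 10.315  0.052] max 10.31
turn units [-4.868 -5.404 10.392]
```

```bash
python3 -m crank '[[[0.4,0.6,0.4,0,-0.9,-0.9,0],[0.5,0.8,0.3,0,-0.9,-0.9,0],[0.5,0.8,0.3,0,-0.9,-0.9,0],[0.5,0.8,0.3,0,-0.9,-0.9,0],[0.5,0.8,0.3,0.1,-0.9,-0.9,0],[0.5,0.8,0.2,0.1,-0.9,-0.9,0],[0.5,0.8,0,0.1,-0.9,-0.9,0],[0.5,0.8,0,0.1,-0.8,-0.8,0]]]' 30
python3 - <<'E'
from h import *
c,up,uy,n=unit()
delta(face(66.5,30,60),rotm(-uy,-n)); print(manip.get_obs()['joint_pos'].round(2))
E
```

```text
clock: 1.15
position: [0.4599, -0.2094, 0.3395]
ee_rot: [-0.574, 0.762, -0.237, 0.183]
ft_force: [0.9, -0.1, -0.3]
grip_width: -0.004
clock 1.15 F [ 0.9 -0.1 -0.3] grip -0.004
shift units [ 2.374  4.092 -1.761] max 4.09
turn units [-0.086 -0.024  0.14 ]
[ 1.01 -0.42 -0.45  2.06 -0.43  0.9  -1.14]
```

```bash
python3 -m crank '[[[0.45,0.8,-0.1,0,0,0.1,0],[0.45,0.8,-0.1,0,0,0,0],[0.45,0.8,-0.1,0,0,0,0],[0.5,0.8,-0.2,0,0,0,0],[0.5,0.8,-0.2,0,0,0,0],[0,0.1,-0.1,0,0,0,0],[0,0,0,0,0,0,0]]]'
python3 - <<'E'
from h import *
c,up,uy,n=unit()
delta(face(66.5,30,60),rotm(-uy,-n)); print(manip.get_obs()['joint_pos'].round(2))
shot('wrist','w1'); shot('scene','s1')
E
```

```text
clock: 2.02
position: [0.5996, 0.0339, 0.2909]
ee_rot: [-0.579, 0.759, -0.235, 0.182]
ft_force: [0.4, -0.9, 0.8]
grip_width: -0.003
clock 2.02 F [ 0.4 -0.9  0.8] grip -0.003
shift units [ 0.046  0.037 -0.951] max 0.95
turn units [-0.078 -0.072  0.018]
[ 1.26 -0.33 -1.31  1.91 -0.15  0.74 -1.88]
```

View pics/w1.png

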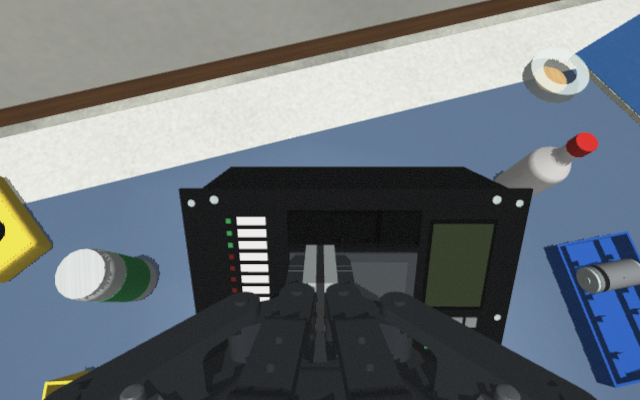

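View pics/s1.png

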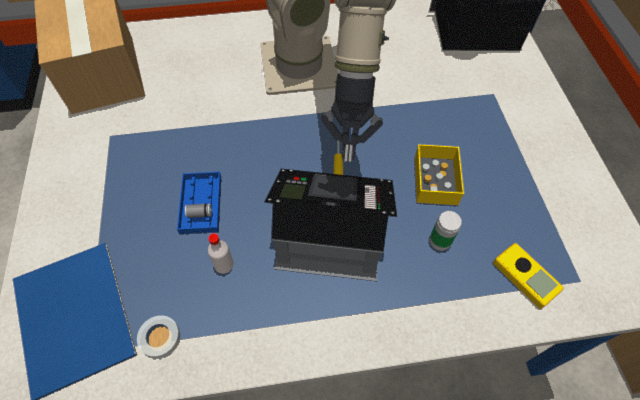

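The wrist view shows the groove above the cover, from (288,210) to (420,250), with the darker recess near x≈335-378. The fingertips sit at (320,250).

Run:
```python
from h import *
ctr,up,uy,nn=unit()
im,d,K,T=load('w1'); P=cloud(d,K,T)
q=(P-ctr); s=q@up*1e3; t=q@uy*1e3; h=q@nn*1e3
m=(abs(h)<40)
for tt in range(-66,67,2):
    k=m&(abs(t-tt)<1.2)&(s>66)&(s<80); print(tt,'%.0f'%np.median(h[k]) if k.any() else '.',end='; ')
print()
for ss in range(60,110,2):
    k=m&(abs(s-ss)<1.2)&((abs(t+40)<14)); print(ss,'%.1f'%np.mean(h[k]),end='; ')
k=m&(abs(t+62)<4)&(abs(s)<90); print('\nface right h',np.median(h[k]))
k=m&(abs(t-62)<4)&(abs(s)<100); print('face left h',np.median(h[k]))
```

```text
-66 -1; -64 -1; -62 -2; -60 -1; -58 -2; -56 -5; -54 -10; -52 -10; -50 -9; -48 -10; -46 -10; -44 -10; -42 -10; -40 -10; -38 -10; -36 -10; -34 -10; -32 -9; -30 -10; -28 -10; -26 -10; -24 -15; -22 -20; -20 -20; -18 -20; -16 -20; -14 -20; -12 -20; -10 -20; -8 -20; -6 -20; -4 -20; -2 -20; 0 -20; 2 -19; 4 -20; 6 -20; 8 -20; 10 -20; 12 -20; 14 -20; 16 -20; 18 .; 20 -10; 22 -10; 24 -10; 26 -10; 28 -10; 30 -10; 32 -10; 34 -10; 36 -10; 38 -10; 40 -10; 42 -10; 44 -10; 46 -10; 48 -10; 50 -10; 52 -10; 54 -10; 56 -6; 58 -2; 60 -2; 62 -2; 64 -2; 66 -2; 
60 -9.5; 62 -9.5; 64 -9.6; 66 -9.6; 68 -9.5; 70 -9.5; 72 -9.6; 74 -9.7; 76 -9.7; 78 -9.7; 80 -9.7; 82 -9.6; 84 -9.5; 86 -2.4; 88 -1.7; 90 -1.7; 92 -1.7; 94 -1.6; 96 -1.5; 98 -1.6; 100 -1.7; 102 -1.5; 104 -14.6; 106 -18.9; 108 nan; 
face right h -1.4380183230892671
face left h -1.850195641247043
  return _methods._mean(a, axis=axis, dtype=dtype,
  ret = ret.dtype.type(ret / rcount)
```

Run:
```python
from h import *
c,up,uy,n=unit()
delta(face(67,37,4),rotm(-uy,-n)); print('per mm n',(n/60).round(4),'uy',(uy/60).round(4),'up',(up/60).round(4))
```

```text
clock 2.12 F [-0.  -0.3 -0.1] grip -0.002
shift units [ 0.599  0.034 -1.724] max 1.72
turn units [-0.082 -0.058  0.045]
per mm n [-0.0092  0.0025  0.0136] uy [0.0044 0.0161 0.    ] up [ 0.0132 -0.0036  0.0096]
```

```bash
python3 -m crank '[[[0.05,0.05,-0.45,-0.08,-0.06,0.04,0],[0.05,0.04,-0.45,0,0,0,0],[0.1,0,-0.2,0,0,0,0],[0.1,0,-0.15,0,0,0,0],[0,0,0,0,0,0,0]]]'
python3 - <<'E'
from h import *
c,up,uy,n=unit()
delta(face(67,37,4),rotm(-uy,-n)); print(manip.get_obs()['joint_pos'].round(2))
E
```

```text
clock: 2.75
position: [0.6044, 0.0361, 0.2247]
ee_rot: [-0.58, 0.756, -0.24, 0.186]
ft_force: [0.2, 0.6, 0.2]
grip_width: 0.0
clock 2.75 F [0.2 0.6 0.2] grip 0.0
shift units [ 0.521 -0.029 -0.607] max 0.61
turn units [-0.018  0.076 -0.049]
[ 1.49 -0.5  -1.47  2.01 -0.5   0.62 -1.62]
```

The joints have run to their limits (j2, j3) because the elbow posture is poor. I'll back off, turn the wrist the other way, and watch the joints.

```bash
python3 -m crank '[[[-0.3,0,0.5,0,0,0,0],[-0.3,0,0.5,0,0,0,0],[0,0,0.3,-0.55,0.15,0.82,0],[0,0,0.2,-0.55,0.15,0.82,0],[0,0,0,-0.55,0.15,0.82,0],[0,0,0,-0.55,0.15,0.82,0],[0,0,0,-0.55,0.15,0.82,0],[0,0,0,-0.55,0.15,0.82,0]]]'
python3 - <<'E'
from h import *
c,up,uy,n=unit()
delta(face(67,37,100),rotm(up,-n)); print(manip.get_obs()['joint_pos'].round(2))
E
```

```text
clock: 3.75
position: [0.5688, 0.0371, 0.3151]
ee_rot: [0.758, -0.579, 0.277, -0.119]
ft_force: [-0.2, 0.2, 0.0]
grip_width: -0.002
clock 3.75 F [-0.2  0.2  0. ] grip -0.002
shift units [ 0.228  0.195 -0.804] max 0.8
turn units [-6.715  1.777  9.721]
[ 1.08 -0.41 -1.1   1.95 -0.24  0.8  -1.29]
```

```bash
python3 -m crank '[[[0,0,0,-0.55,0.15,0.82,0],[0,0,0,-0.55,0.15,0.82,0],[0,0,0,-0.55,0.15,0.82,0],[0,0,0,-0.55,0.15,0.82,0],[0,0,0,-0.55,0.15,0.82,0],[0,0,0,-0.55,0.15,0.82,0],[0,0,0,-0.55,0.15,0.82,0],[0,0,0,-0.55,0.15,0.82,0]]]'
python3 - <<'E'
from h import *
c,up,uy,n=unit()
delta(face(67,37,100),rotm(up,-n)); print(manip.get_obs()['joint_pos'].round(2))
E
```

```text
clock: 4.75
position: [0.5689, 0.037, 0.315]
ee_rot: [0.911, -0.286, 0.297, -0.016]
ft_force: [0.2, 0.9, -0.3]
grip_width: 0.0
clock 4.75 F [ 0.2  0.9 -0.3] grip 0.0
shift units [ 0.226  0.197 -0.803] max 0.8
turn units [-2.292  0.524  3.19 ]
[ 0.91 -0.31 -1.01  1.94 -0.05  0.8  -0.74]
```

```bash
R8='';python3 -m crank '[[[0,0,0,-0.6,0.15,0.85,0],[0,0,0,-0.6,0.15,0.85,0],[0,0,0,-0.6,0.15,0.85,0],[0,0,0,-0.6,0.15,0.85,0],[0,0,0,-0.55,0.15,0.85,0],[0,0,0,-0.55,0.15,0.85,0],[0,0,0,-0.55,0.15,0.85,0],[0,0,0,-0.55,0.15,0.85,0]]]'
python3 -m crank '[[[0,0,0,-0.55,0.15,0.85,0],[0,0,0,-0.55,0.15,0.85,0],[0,0,0,-0.55,0.15,0.85,0],[0,0,0,-0.55,0.15,0.85,0],[0,0,0,-0.55,0.15,0.85,0],[0,0,0,-0.55,0.15,0.85,0],[0,0,0,-0.55,0.15,0.85,0],[0,0,0,-0.55,0.15,0.85,0]]]'
python3 - <<'E'
from h import *
c,up,uy,n=unit()
delta(face(67,37,40),rotm(uy,-n)); print(manip.get_obs()['joint_pos'].round(2))
E
```

```text
clock: 5.75
position: [0.569, 0.037, 0.315]
ee_rot: [0.953, 0.055, 0.284, 0.092]
ft_force: [-0.7, 0.5, 0.7]
grip_width: -0.001
clock: 6.75
position: [0.569, 0.0369, 0.3149]
ee_rot: [0.874, 0.386, 0.233, 0.18]
ft_force: [-0.7, 0.3, 0.3]
grip_width: -0.0
clock 6.75 F [-0.7  0.3  0.3] grip -0.0
shift units [ 0.778  0.048 -1.62 ] max 1.62
turn units [-3.16   0.665  4.431]
[ 0.58 -0.23 -0.77  1.95  0.13  0.82  0.55]
```

```bash
python3 -m crank '[[[0,0,-0.2,-0.6,0.13,0.85,0],[0.1,0,-0.3,-0.6,0.13,0.85,0],[0.1,0,-0.3,-0.6,0.13,0.85,0],[0.15,0,-0.25,-0.6,0.13,0.85,0],[0.2,0,-0.25,-0.5,0.1,0.7,0],[0.2,0.05,-0.3,-0.2,0,0.25,0],[0,0,0,0,0,0,0]]]'
python3 - <<'E'
from h import *
c,up,uy,n=unit()
delta(face(67,37,-2),rotm(uy,-n)); print(manip.get_obs()['joint_pos'].round(2))
E
```

```text
clock: 7.62
position: [0.6137, 0.0404, 0.217]
ee_rot: [0.761, 0.575, 0.184, 0.237]
ft_force: [-0.4, 0.7, 0.6]
grip_width: 0.002
clock 7.62 F [-0.4  0.7  0.6] grip 0.002
shift units [ 0.422 -0.114 -0.562] max 0.56
turn units [-0.087  0.007  0.106]
[ 0.56  0.02 -0.86  2.    0.54  0.67  0.64]
```

```bash
python3 -m crank '[[[0.14,-0.04,-0.19,-0.09,0,0.1,0],[0.14,-0.04,-0.19,0,0,0,0],[0.14,-0.03,-0.18,0,0,0,0],[0,0,0,0,0,0,0]]]'
python3 - <<'E'
from h import *
c,up,uy,n=unit()
delta(face(67,37,-9),rotm(uy,-n)); o=manip.get_obs(); print(o['joint_pos'].round(2),'Fn',o['ft_force']@n)
E
```

```text
clock: 8.12
position: [0.6389, 0.0332, 0.1848]
ee_rot: [0.758, 0.578, 0.183, 0.24]
ft_force: [0.2, 0.4, -0.8]
grip_width: 0.005
clock 8.12 F [ 0.2  0.4 -0.8] grip 0.005
shift units [ 0.065 -0.013 -0.12 ] max 0.12
turn units [0.006 0.023 0.021]
[ 0.52  0.13 -0.85  1.99  0.72  0.65  0.52] Fn -0.7356315451875793
```

```bash
python3 -m crank '[[[0.028,-0.006,-0.042,0,0,0,0],[0.028,-0.006,-0.042,0,0,0,0],[0.01,-0.002,-0.02,0,0,0,0],[0,0,0,0,0,0,0]]]'
cat > st.py <<'E'
from h import *
c,up,uy,n=unit(); o=manip.get_obs(); q=o['position']-c
print('s %.1f t %.1f h %.1f'%(q@up*1e3,q@uy*1e3,q@n*1e3),'F s,t,n',(o['ft_force']@np.stack([up,uy,n],1)).round(1))
E
python3 st.py
```

```text
clock: 8.62
position: [0.6428, 0.0327, 0.1784]
ee_rot: [0.758, 0.579, 0.183, 0.24]
ft_force: [-0.1, 0.0, 0.0]
grip_width: -0.001
s 67.4 t 37.2 h -8.3 F s,t,n [-0.   0.   0.1]
```

```bash
python3 -m crank '[[[0.014,-0.004,-0.02,0,0,0,0],[0,0,0,0,0,0,0]]]';python3 st.py; python3 -m crank '[[[0.014,-0.004,-0.02,0,0,0,0],[0,0,0,0,0,0,0]]]';python3 st.py
```

```text
clock: 8.88
position: [0.6431, 0.0327, 0.1782]
ee_rot: [0.757, 0.579, 0.183, 0.241]
ft_force: [-22.6, -0.3, 18.7]
grip_width: -0.0
s 67.5 t 37.3 h -8.6 F s,t,n [-7.1 -6.2 27.8]
clock: 9.12
position: [0.6432, 0.0328, 0.1781]
ee_rot: [0.757, 0.579, 0.182, 0.242]
ft_force: [-48.3, 1.5, 40.0]
grip_width: 0.002
s 67.5 t 37.4 h -8.8 F s,t,n [-15.6 -11.2  59.7]
```

```bash
python3 -m crank '[[[-0.025,0.007,0.036,0,0,0,0],[0,0,0,0,0,0,0]]]';python3 st.py
```

```text
clock: 9.38
position: [0.6431, 0.0326, 0.1785]
ee_rot: [0.757, 0.579, 0.184, 0.24]
ft_force: [-0.3, -0.3, -0.6]
grip_width: 0.001
s 67.7 t 37.3 h -8.4 F s,t,n [-0.6 -0.4 -0.4]
```

```bash
python3 -m crank '[[[-0.023,-0.098,-0.006,0,0,0,0],[-0.026,-0.097,0,0,0,0,0],[-0.026,-0.097,0,0,0,0,0],[-0.026,-0.097,0,0,0,0,0],[0,0,0,0,0,0,0]]]';python3 st.py; python3 -m crank '[[[-0.026,-0.097,0,0,0,0,0],[0.006,-0.002,-0.008,0,0,0,0],[0,0,0,0,0,0,0]]]';python3 st.py
```

```text
clock: 10.0
position: [0.6375, 0.0102, 0.1786]
ee_rot: [0.757, 0.579, 0.185, 0.24]
ft_force: [-3.4, 2.8, 6.0]
grip_width: 0.001
s 68.1 t 14.2 h -8.6 F s,t,n [0.1 1.8 7.2]
clock: 10.38
position: [0.6356, 0.0028, 0.1769]
ee_rot: [0.758, 0.579, 0.183, 0.24]
ft_force: [0.2, 0.4, 0.3]
grip_width: -0.001
s 67.2 t 6.5 h -10.0 F s,t,n [0.3 0.5 0.2]
```

The fingertips carried 7 N on the floor at t=14 and dropped free at t=6.5, which matches the camera's recess edge. Next I centre and press.

```bash
python3 -m crank '[[[-0.035,-0.13,0,0,0,0,0],[0.037,-0.01,-0.054,0,0,0,0],[0.037,-0.01,-0.054,0,0,0,0],[0.018,-0.005,-0.027,0,0,0,0],[0,0,0,0,0,0,0]]]';python3 st.py; python3 -m crank '[[[0.018,-0.005,-0.027,0,0,0,0],[0.018,-0.005,-0.027,0,0,0,0],[0,0,0,0,0,0,0]]]';python3 st.py
```

```text
clock: 11.0
position: [0.6397, -0.0062, 0.1697]
ee_rot: [0.757, 0.579, 0.184, 0.24]
ft_force: [-0.6, -1.3, 4.7]
grip_width: 0.0
s 68.3 t -1.1 h -19.5 F s,t,n [ 2.5 -1.4  3.9]
clock: 11.38
position: [0.6429, -0.007, 0.168]
ee_rot: [0.757, 0.578, 0.184, 0.241]
ft_force: [-2.5, -3.0, 10.6]
grip_width: -0.003
s 70.0 t -1.1 h -22.8 F s,t,n [ 4.7 -3.5  9.6]
```

Run:
```python
from h import *
c,up,uy,n=unit()
delta(face(67.5,-1.3,-26.5),rotm(uy,-n)); o=manip.get_obs(); print(o['joint_pos'].round(2),o['torque'].round(2))
shot('wrist','w2')
```

```text
clock 11.38 F [-2.5 -3.  10.6] grip -0.003
shift units [ 0.    -0.004 -0.074] max 0.07
turn units [0.016 0.066 0.016]
[ 0.58  0.15 -0.81  2.01  0.73  0.58  0.57] [-0.77 -0.33 -0.38]
```

View pics/w2.png

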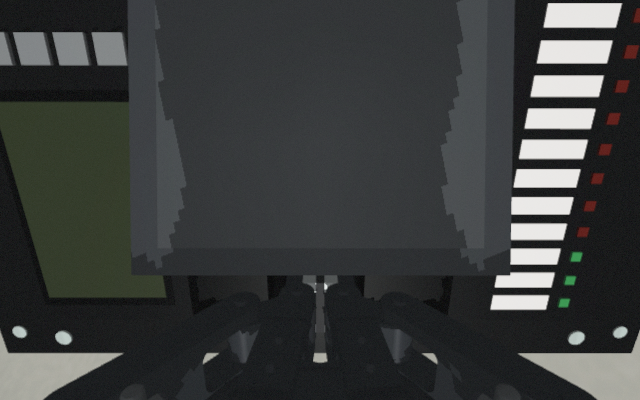

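The cover is freed: its free edge has lifted and leans on the gripper at (320,275). I'll retract square to the face, then away up-slope.

```bash
python3 -m crank '[[[-0.16,0.045,0.24,0,0,0,0],[-0.16,0.045,0.24,0,0,0,0],[-0.1,0.02,0.2,0,0,0,0],[0.4,-0.1,0.5,0,0,0,0],[0.5,-0.1,0.6,0,0,0,0],[0.5,-0.1,0.6,0,0,0,0],[0,0,0,0,0,0,0]]]';python3 st.py
python3 - <<'E'
from h import *
print(manip.get_obs()['joint_pos'].round(2))
shot('scene','s3');shot('top','t3')
E
```

```text
clock: 12.3
position: [0.7024, -0.0184, 0.3113]
ee_rot: [0.758, 0.578, 0.185, 0.24]
ft_force: [-1.2, -0.4, -1.4]
grip_width: 0.003
s 201.7 t 3.6 h 59.9 F s,t,n [-1.7 -0.7 -0.5]
[ 0.62  0.15 -0.84  1.69  0.5   0.83  0.88]
```

View pics/s3.png

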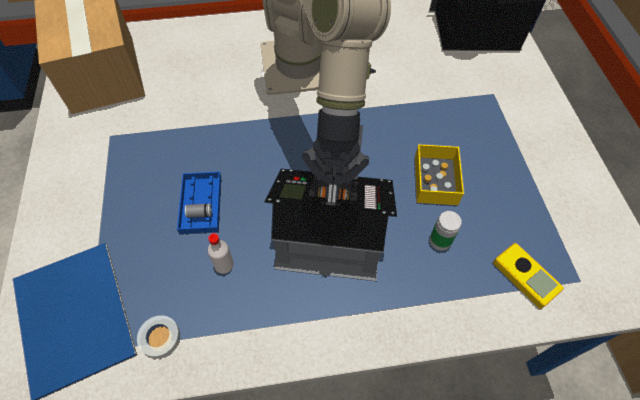

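```bash
python3 -m crank '[[[-0.3,0.1,0.3,0.55,-0.15,-0.82,0],[-0.3,0.1,0.3,0.55,-0.15,-0.82,0],[-0.3,0.1,0.1,0.55,-0.15,-0.82,50],[-0.3,0.1,0,0.55,-0.15,-0.82,50],[-0.3,0,0,0.55,-0.15,-0.82,50],[-0.3,0,0,0.55,-0.15,-0.82,50],[-0.2,0,0,0.55,-0.15,-0.82,50],[-0.2,0,0,0.55,-0.15,-0.82,50]]]';python3 -m crank '[[[0,0,0,0.55,-0.15,-0.82,50],[0,0,0,0.55,-0.15,-0.82,50],[0,0,0,0.55,-0.15,-0.82,50],[0,0,0,0.55,-0.15,-0.82,50],[0,0,0,0.55,-0.15,-0.82,50],[0,0,0,0.55,-0.15,-0.82,50],[0,0,0,0.55,-0.15,-0.82,50],[0,0,0,0.55,-0.15,-0.82,50]]]';python3 st.py
python3 - <<'E'
from h import *
c,up,uy,n=unit()
delta(face(0,0,120),rotm(up,-n)); print(manip.get_obs()['joint_pos'].round(2))
shot('wrist','w4');shot('top','t4')
E
```

```text
clock: 13.4
position: [0.5666, 0.0061, 0.3492]
ee_rot: [0.911, 0.284, 0.252, 0.164]
ft_force: [-0.2, 0.9, 0.8]
grip_width: 0.584
clock: 14.4
position: [0.5671, 0.0061, 0.349]
ee_rot: [0.953, -0.045, 0.291, 0.069]
ft_force: [0.2, -1.1, 0.5]
grip_width: 0.586
s 111.2 t -8.3 h 169.4 F s,t,n [ 0.6 -1.   0.2]
clock 14.4 F [ 0.2 -1.1  0.5] grip 0.586
shift units [-0.972  0.407 -1.737] max 1.74
turn units [ 1.149 -0.372 -1.574]
[ 0.86 -0.32 -0.9   1.9  -0.06  0.87 -0.16]
```

View pics/w4.png

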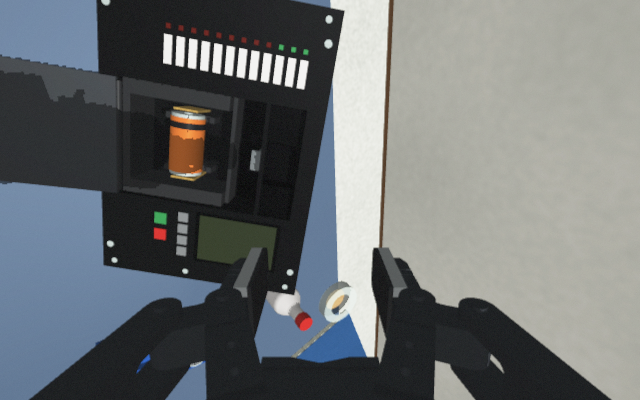

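View pics/t4.png

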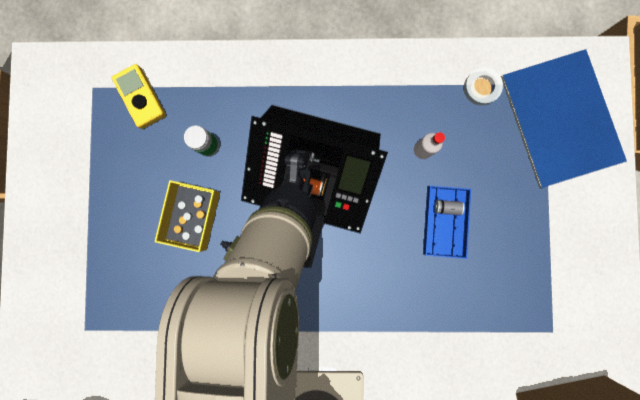

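The cover is wide open, hanging at the left of the wrist view. The orange cell lies in the bay at about (187,143).

Run:
```python
from h import *
ctr,up,uy,nn=unit()
im,d,K,T=load('w4'); P=cloud(d,K,T); q=P-ctr
S=np.stack([q@up,q@uy,q@nn],-1)*1e3
hsv=cv2.cvtColor(im,cv2.COLOR_BGR2HSV)
m=cv2.inRange(hsv,(4,150,60),(16,255,255))>0
m[:, 260:]=0; m[:90]=0
p=S[m]; print(m.sum(),'orange s,t,h med',np.median(p,0),'pct5',np.percentile(p,3,0),'95',np.percentile(p,97,0))
k=(abs(S[...,0])<90)&(abs(S[...,1]-p[:,1].mean())<8)&(abs(S[...,2])<80)
for ss in range(-80,60,3):
    kk=k&(abs(S[...,0]-ss)<1.6); print(ss,'%.0f'%np.median(S[kk][:,2]) if kk.any() else '.',end='; ')
print()
med=np.median(p,0)
k=(abs(S[...,0]-med[0])<6)&(abs(S[...,2])<80)
for ss in range(-60,61,3):
    kk=k&(abs(S[...,1]-ss)<1.6); print(ss,'%.0f'%np.median(S[kk][:,2]) if kk.any() else '.',end='; ')
# cell cylinder points: near top
k=(abs(S[...,0]-med[0])<12)&(abs(S[...,1]-med[1])<22)&(S[...,2]>-22)&(S[...,2]<0); pc=S[k]
A=np.c_[2*pc[:,0],2*pc[:,2],np.ones(len(pc))]; x=np.linalg.lstsq(A,pc[:,0]**2+pc[:,2]**2,rcond=None)[0]
print('\ncyl s,h',x[:2],'r',np.sqrt(x[2]+x[0]**2+x[1]**2))
```

```text
1662 orange s,t,h med [-26.71054194  -0.98727146 -12.74653825] pct5 [-44.38837425 -24.94173281 -27.07438831] 95 [-15.78426949  26.41180937  -9.69037746]
-80 -31; -77 -57; -74 -57; -71 -57; -68 -57; -65 -57; -62 .; -59 .; -56 .; -53 .; -50 .; -47 -18; -44 -15; -41 -13; -38 -11; -35 -11; -32 -10; -29 -11; -26 -12; -23 -14; -20 -17; -17 -24; -14 -57; -11 -57; -8 -57; -5 -57; -2 -57; 1 -57; 4 -56; 7 .; 10 .; 13 -24; 16 -32; 19 -52; 22 -51; 25 -52; 28 -52; 31 -52; 34 -52; 37 -14; 40 -13; 43 -13; 46 -13; 49 -2; 52 -5; 55 -20; 58 -19; 
-60 -2; -57 -2; -54 -9; -51 -9; -48 -10; -45 -10; -42 -24; -39 -56; -36 -19; -33 -23; -30 -13; -27 -12; -24 -12; -21 -12; -18 -12; -15 -12; -12 -12; -9 -12; -6 -12; -3 -12; 0 -12; 3 -12; 6 -12; 9 -12; 12 -12; 15 -12; 18 -12; 21 -12; 24 -11; 27 -12; 30 -15; 33 -25; 36 -29; 39 -57; 42 -10; 45 -10; 48 -10; 51 -10; 54 -10; 57 -2; 60 -2; 
cyl s,h [-31.23452941 -24.4282046 ] r 14.162799867187516
```

```bash
python3 -m crank '[[[-0.2,0.1,-0.2,0.55,-0.15,-0.8,47],[-0.3,0.1,-0.2,0.55,-0.15,-0.8,47],[-0.2,0.1,-0.3,0,0,0,47],[-0.2,0.1,-0.3,0,0,0,47],[0,0,0,0,0,0,47]]]';python3 st.py
python3 - <<'E'
from h import *
c,up,uy,n=unit()
delta(face(-32,0,60),rotm(up,-n)); print(manip.get_obs()['joint_pos'].round(2))
E
```

```text
clock: 15.12
position: [0.5127, 0.0302, 0.289]
ee_rot: [0.946, -0.124, 0.295, 0.043]
ft_force: [0.4, 0.3, 0.7]
grip_width: 0.552
s 28.6 t 0.8 h 154.0 F s,t,n [0.6 0.4 0.4]
clock 15.12 F [0.4 0.3 0.7] grip 0.552
shift units [ 0.065 -0.031 -1.862] max 1.86
turn units [ 0.082 -0.088 -0.028]
[ 0.79 -0.46 -0.87  2.09 -0.17  0.79 -0.31]
```

```bash
python3 -m crank '[[[0.01,0,-0.3,0.08,-0.08,0,47],[0.01,0,-0.3,0,0,0,47],[0.01,0,-0.3,0,0,0,47],[0.01,0,-0.3,0,0,0,47],[0.01,-0.01,-0.3,0,0,0,47],[0.01,-0.01,-0.3,0,0,0,47],[0,0,0,0,0,0,47]]]';python3 st.py
python3 - <<'E'
from h import *
c,up,uy,n=unit()
delta(face(-32,0,60),rotm(up,-n)); print(manip.get_obs()['joint_pos'].round(2))
shot('wrist','w5')
E
```

```text
clock: 16.0
position: [0.5175, 0.0284, 0.1822]
ee_rot: [0.945, -0.126, 0.298, 0.039]
ft_force: [-0.1, 0.3, 0.5]
grip_width: 0.549
s -28.6 t 0.3 h 63.6 F s,t,n [0.2 0.3 0.5]
clock 16.0 F [-0.1  0.3  0.5] grip 0.549
shift units [-0.014 -0.001 -0.082] max 0.08
turn units [-0.02   0.004 -0.007]
[ 0.93 -0.36 -1.1   2.24 -0.09  0.52 -0.44]
```

View pics/w5.png

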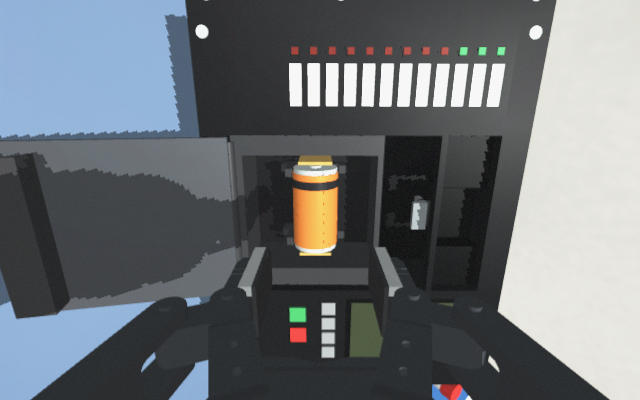

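The fingers straddle the cell in the view: finger pads at x≈255 and 385, cell at x≈316. I'm descending now.

Run:
```python
from h import *
ctr,up,uy,nn=unit()
im,d,K,T=load('w5'); P=cloud(d,K,T); q=P-ctr
S=np.stack([q@up,q@uy,q@nn],-1)*1e3
k=(abs(S[...,0]+32)<14)&(abs(S[...,1])<20)&(S[...,2]>-24)&(S[...,2]<0)
for ss in range(-50,-10,3):
    kk=k&(abs(S[...,0]-ss)<1.6); print(ss,'%.1f'%np.median(S[kk][:,2]) if kk.any() else '.',end='; ')
k=(abs(S[...,0]+32)<8)&(abs(S[...,1])<40)&(S[...,2]>-16)&(S[...,2]<-5); print('t range',np.percentile(S[k][:,1],[1,99]))
delta(face(-32,0,0)); delta(face(-32,0,-46))
```

```text
-50 .; -47 -16.8; -44 -14.9; -41 -12.6; -38 -11.2; -35 -10.5; -32 -10.3; -29 -10.6; -26 -11.6; -23 -13.2; -20 -15.8; -17 -18.4; -14 .; -11 .; t range [-29.46268019  31.60741514]
clock 16.05 F [-0.2 -0.2  0.6] grip 0.551
shift units [ 0.533 -0.153 -0.916] max 0.92
clock 16.05 F [-0.2 -0.2  0.6] grip 0.551
shift units [ 0.957 -0.269 -1.544] max 1.54
```

```bash
python3 -m crank '[[[0.11,-0.03,-0.24,0,0,0,47],[0.15,-0.04,-0.24,0,0,0,47],[0.15,-0.04,-0.23,0,0,0,47],[0.15,-0.04,-0.23,0,0,0,47],[0,0,0,0,0,0,47]]]';python3 st.py
python3 - <<'E'
from h import *
c,up,uy,n=unit()
delta(face(-32,0.5,-46),rotm(up,-n)); print(manip.get_obs()['joint_pos'].round(2))
E
```

```text
clock: 16.68
position: [0.5413, 0.0197, 0.1311]
ee_rot: [0.948, -0.127, 0.29, 0.04]
ft_force: [-0.1, 1.1, 0.1]
grip_width: 0.551
s -37.2 t -1.9 h 7.2 F s,t,n [-0.2  1.1  0.3]
clock 16.68 F [-0.1  1.1  0.1] grip 0.551
shift units [ 0.571 -0.113 -0.676] max 0.68
turn units [-0.028 -0.202  0.015]
[ 1.23 -0.14 -1.44  2.23  0.36  0.43 -0.8 ]
```

j3 is near its limit again, so I'll retract and try the grasp with the gripper half-turned, where the elbow sits better.

```bash
python3 -m crank '[[[-0.25,0.07,0.4,0,0,0,47],[-0.2,0.05,0.4,0,0,0,47],[0,0,0.5,-0.55,0.15,0.82,47],[0.1,0,0.5,-0.55,0.15,0.82,47],[0.2,0,0.4,-0.55,0.15,0.82,47],[0.2,0,0.2,-0.55,0.15,0.82,47],[0.2,0,0,-0.55,0.15,0.82,47],[0.1,0,0,-0.55,0.15,0.82,47]]]'
python3 -m crank '[[[0,0,0,-0.57,0.15,0.85,47],[0,0,0,-0.57,0.15,0.85,47],[0,0,0,-0.57,0.15,0.85,47],[0,0,0,-0.57,0.15,0.85,47],[0,0,0,-0.57,0.15,0.85,47],[0,0,0,-0.57,0.15,0.85,47],[0,0,0,-0.57,0.15,0.85,47],[0,0,0,-0.57,0.15,0.85,47]]]'
python3 -m crank '[[[0,0,0,-0.57,0.15,0.85,47],[0,0,0,-0.57,0.15,0.85,47],[0,0,0,-0.57,0.15,0.85,47],[0,0,0,-0.57,0.15,0.85,47],[0,0,0,-0.57,0.15,0.85,47],[0,0,0,-0.57,0.15,0.85,47],[0,0,0,-0.57,0.15,0.85,47],[0,0,0,-0.57,0.15,0.85,47]]]'
python3 st.py
python3 - <<'E'
from h import *
c,up,uy,n=unit()
delta(face(-32,0.5,60),rotm(-up,-n)); print(manip.get_obs()['joint_pos'].round(2))
E
```

```text
clock: 17.68
position: [0.568, 0.026, 0.2646]
ee_rot: [0.947, 0.125, 0.27, 0.12]
ft_force: [-0.5, -0.3, -0.7]
grip_width: 0.55
clock: 18.68
position: [0.5673, 0.0259, 0.2645]
ee_rot: [0.84, 0.45, 0.216, 0.212]
ft_force: [-1.0, -0.5, -0.6]
grip_width: 0.554
clock: 19.68
position: [0.5673, 0.0258, 0.2646]
ee_rot: [0.624, 0.718, 0.134, 0.278]
ft_force: [0.1, 0.2, -0.0]
grip_width: 0.546
s 58.6 t 10.8 h 103.1 F s,t,n [-0.   0.2 -0. ]
clock 19.68 F [ 0.1  0.2 -0. ] grip 0.546
shift units [-0.842  0.05  -1.454] max 1.45
turn units [-7.451  2.187 10.895]
[ 0.44 -0.2  -0.67  2.06  0.28  0.7   1.29]
```

```bash
python3 -m crank '[[[0,0,0,-0.57,0.17,0.83,47],[0,0,0,-0.57,0.17,0.83,47],[0,0,0,-0.57,0.17,0.83,47],[0,0,0,-0.57,0.17,0.83,47],[0,0,0,-0.57,0.17,0.83,47],[0,0,0,-0.57,0.17,0.83,47],[0,0,0,-0.57,0.17,0.83,47],[0,0,0,-0.57,0.17,0.83,47]]]'
python3 -m crank '[[[-0.1,0,0,-0.57,0.17,0.83,47],[-0.2,0,0,-0.57,0.17,0.83,47],[-0.2,0,0,-0.57,0.17,0.83,47],[-0.2,0,-0.1,-0.57,0.17,0.83,47],[-0.1,0,-0.3,-0.57,0.17,0.83,47],[0,0,-0.3,0,0,0,47],[0,0,-0.3,0,0,0,47],[0,0,0,0,0,0,47]]]'
python3 st.py
python3 - <<'E'
from h import *
c,up,uy,n=unit()
delta(face(-32,0.5,60),rotm(-up,-n)); print(manip.get_obs()['joint_pos'].round(2))
E
```

```text
clock: 20.68
position: [0.5672, 0.0258, 0.2646]
ee_rot: [0.335, 0.891, 0.029, 0.303]
ft_force: [-0.4, -0.1, -0.1]
grip_width: 0.553
clock: 21.68
position: [0.5188, 0.0249, 0.203]
ee_rot: [0.132, 0.944, -0.04, 0.299]
ft_force: [-0.3, 0.2, 0.2]
grip_width: 0.548
s -14.8 t -2.8 h 79.4 F s,t,n [-0.2  0.1  0.4]
clock 21.68 F [-0.3  0.2  0.2] grip 0.548
shift units [-0.034  0.066 -0.429] max 0.43
turn units [-0.041  0.04   0.14 ]
[ 0.27 -0.24 -0.55  2.23  0.34  0.62  2.33]
```

```bash
python3 -m crank '[[[-0.01,0.03,-0.2,-0.04,0.04,0.14,47],[-0.01,0.03,-0.22,0,0,0,47],[0.14,-0.04,-0.2,0,0,0,47],[0.14,-0.04,-0.2,0,0,0,47],[0.14,-0.04,-0.2,0,0,0,47],[0,0,0,0,0,0,47]]]';python3 st.py
python3 - <<'E'
from h import *
c,up,uy,n=unit()
delta(face(-32,0.5,-46),rotm(-up,-n)); print(manip.get_obs()['joint_pos'].round(2))
E
```

```text
clock: 22.42
position: [0.5433, 0.0202, 0.141]
ee_rot: [0.126, 0.945, -0.041, 0.298]
ft_force: [-0.3, 0.6, -0.0]
grip_width: 0.553
s -30.1 t -0.8 h 14.3 F s,t,n [-0.3  0.5  0.2]
clock 22.43 F [-0.3  0.6 -0. ] grip 0.553
shift units [ 0.538 -0.123 -0.842] max 0.84
turn units [ 0.019 -0.008  0.017]
[ 0.34 -0.07 -0.64  2.25  0.6   0.5   2.1 ]
```

```bash
python3 -m crank '[[[-0.02,0.03,-0.02,0,0,0,47],[0.14,-0.04,-0.205,0,0,0,47],[0.14,-0.04,-0.205,0,0,0,47],[0,0,0,0,0,0,47]]]';python3 st.py
python3 - <<'E'
from h import *
c,up,uy,n=unit()
delta(face(-32,0.5,-46),rotm(-up,-n)); print(manip.get_obs()['joint_pos'].round(2)); shot('wrist','w6')
E
```

```text
clock: 22.92
position: [0.5588, 0.0173, 0.1156]
ee_rot: [0.126, 0.945, -0.041, 0.298]
ft_force: [0.0, -0.6, -0.7]
grip_width: 0.549
s -31.8 t 0.4 h -15.5 F s,t,n [-0.3 -0.5 -0.7]
clock 22.93 F [ 0.  -0.6 -0.7] grip 0.549
shift units [ 0.279 -0.074 -0.419] max 0.42
turn units [ 0.028 -0.001  0.016]
[ 0.35  0.02 -0.65  2.24  0.78  0.47  1.95]
```

View pics/w6.png

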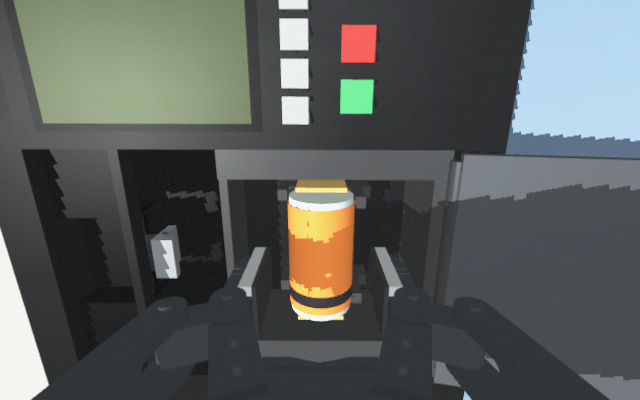

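The cell at (320,250) is centred between the pads at x≈255 and 385, with the tips entering the bay clear of its walls. I'm continuing.

```bash
python3 -m crank '[[[0.1,-0.025,-0.14,0,0,0,47],[0.1,-0.025,-0.14,0,0,0,47],[0.08,-0.024,-0.14,0,0,0,47],[0,0,0,0,0,0,47]]]';python3 st.py;  python3 -m crank '[[[0,0,0,0,0,0,30],[0,0,0,0,0,0,25],[0,0,0,0,0,0,25],[0,0,0,0,0,0,25]]]' 30;python3 st.py
```

```text
clock: 23.48
position: [0.5758, 0.0129, 0.091]
ee_rot: [0.126, 0.945, -0.041, 0.299]
ft_force: [-0.4, 0.1, -0.3]
grip_width: 0.553
s -31.5 t 0.6 h -45.7 F s,t,n [-0.5 -0.  -0.1]
clock: 23.98
position: [0.5759, 0.013, 0.0914]
ee_rot: [0.126, 0.945, -0.041, 0.299]
ft_force: [-7.1, -0.0, 8.1]
grip_width: 0.382
s -31.2 t 0.7 h -45.4 F s,t,n [-1.  -1.9 10.5]
```

```bash
python3 -m crank '[[[-0.03,0.007,0.04,0,0,0,25],[-0.09,0.025,0.14,0,0,0,25],[-0.14,0.04,0.2,0,0,0,25],[-0.18,0.05,0.27,0,0,0,25],[-0.18,0.05,0.27,0,0,0,25],[-0.18,0.05,0.27,0,0,0,25],[-0.18,0.05,0.27,0,0,0,25],[0,0,0,0,0,0,25]]]' 40;python3 st.py
python3 - <<'E'
from h import *
o=manip.get_obs();print(o['grip_width'],o['joint_pos'].round(2)); shot('wrist','w7')
E
```

```text
clock: 24.98
position: [0.5172, 0.0293, 0.1795]
ee_rot: [0.126, 0.945, -0.041, 0.3]
ft_force: [0.9, -1.0, -1.8]
grip_width: 0.378
s -30.5 t 1.1 h 61.7 F s,t,n [-0.1 -0.8 -2.1]
0.3775220436014658 [ 0.32 -0.21 -0.63  2.26  0.39  0.57  2.27]
```

View pics/w7.png

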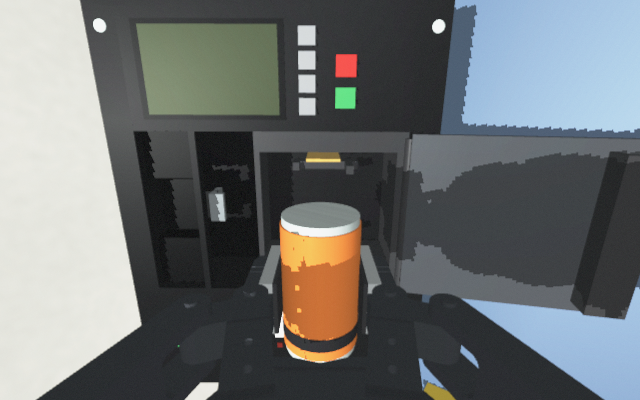

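The cell is held with its axis square to the jaws, and the bay is now empty. Next I plan the transfer.

Run:
```python
from h import *
o=manip.get_obs(); M=R.from_quat(o['ee_rot']).as_matrix()
z=M[:,2]; ax=np.cross(z,[0,0,-1]); a=np.degrees(np.arcsin(np.linalg.norm(ax))); v=ax/np.linalg.norm(ax)*a/5; print('tilt turn',v)
M2=R.from_rotvec(np.radians(v*5)).as_matrix()@M; hd=np.degrees(np.arctan2(M2[1,0],M2[0,0])); print('heading',hd,'turn to -4.8:',((-4.8-hd)%360-360)/5)
delta(np.array([.446,-.317,.25]))
```

```text
tilt turn [1.87586115 6.78250698 0.        ]
heading 164.78149885629642 turn to -4.8: -33.91629977125929
clock 25.02 F [-0.  -0.3 -1.4] grip 0.381
shift units [-1.186 -5.767  1.19 ] max 5.77
```

```bash
python3 -m crank '[[[0,0,0.3,0.27,0.96,0,25],[0,0,0.4,0.27,0.96,0,25],[0,-0.1,0.4,0.27,0.96,0,25],[0,-0.2,0.4,0.27,0.96,0,25],[0,-0.2,0.3,0.27,0.96,0,25],[0,-0.2,0.2,0.27,0.96,0,25],[0,-0.2,0,0.25,0.96,0,25],[0,-0.2,0,0,0,-0.9,25]]]'
python3 -m crank '[[[0,-0.2,0,0,0,-1,25],[0,-0.2,0,0,0,-1,25],[0,-0.2,0,0,0,-1,25],[0,-0.2,0,0,0,-1,25],[0,-0.2,0,0,0,-1,25],[0,-0.2,0,0,0,-1,25],[0,-0.2,0,0,0,-1,25],[0,-0.2,0,0,0,-1,25]]]'
python3 -m crank '[[[0,-0.1,0,0,0,-1,25],[0,-0.1,0,0,0,-1,25],[0,-0.1,0,0,0,-1,25],[0,-0.1,0,0,0,-1,25],[-0.1,-0.1,0,0,0,-1,25],[-0.1,-0.2,0,0,0,-1,25],[-0.1,-0.2,0,0,0,-1,25],[-0.1,-0.2,0,0,0,-1,25]]]'
python3 - <<'E'
from h import *
delta(np.array([.446,-.317,.25]),rotm([np.cos(.084),-np.sin(.084),0],[0,0,-1])); print(manip.get_obs()['joint_pos'].round(2))
E
```

```text
clock: 26.02
position: [0.5192, -0.0038, 0.2726]
ee_rot: [0.17, 0.976, -0.019, 0.133]
ft_force: [0.0, 0.8, -1.7]
grip_width: 0.375
clock: 27.02
position: [0.5187, -0.1021, 0.2724]
ee_rot: [0.495, 0.858, -0.064, 0.119]
ft_force: [-0.2, -0.3, -1.4]
grip_width: 0.378
clock: 28.02
position: [0.4945, -0.1681, 0.2724]
ee_rot: [0.759, 0.637, -0.101, 0.091]
ft_force: [0.1, 0.0, -1.4]
grip_width: 0.375
clock 28.02 F [ 0.1  0.  -1.4] grip 0.375
shift units [-0.809 -2.482 -0.374] max 2.48
turn units [  2.186  -2.651 -16.845]
[-0.44  0.06  0.53  1.73  0.25  1.38  1.43]
```

```bash
python3 -m crank '[[[-0.1,-0.3,0,0.13,-0.155,-0.99,25],[-0.1,-0.3,0,0.13,-0.155,-0.99,25],[-0.1,-0.3,0,0.13,-0.155,-0.99,25],[-0.1,-0.3,0,0.13,-0.155,-0.99,25],[-0.1,-0.3,0,0.13,-0.155,-0.99,25],[-0.1,-0.3,0,0.13,-0.155,-0.99,25],[-0.1,-0.3,0,0.13,-0.155,-0.99,25],[-0.1,-0.3,0,0.13,-0.155,-0.99,25]]]'
python3 -m crank '[[[0,0,0,0.13,-0.155,-0.99,25],[0,0,0,0.13,-0.155,-0.99,25],[0,0,0,0.13,-0.155,-0.99,25],[0,0,0,0.13,-0.155,-0.99,25],[0,0,0,0.13,-0.155,-0.99,25],[0,0,0,0.13,-0.155,-0.99,25],[0,0,0,0.13,-0.155,-0.99,25],[0,0,0,0.13,-0.155,-0.99,25]]]'
python3 - <<'E'
from h import *
delta(np.array([.446,-.317,.18]),rotm([np.cos(.084),-np.sin(.084),0],[0,0,-1])); print(manip.get_obs()['joint_pos'].round(2))
shot('wrist','w8')
E
```

```text
clock: 29.02
position: [0.4462, -0.3122, 0.2735]
ee_rot: [0.938, 0.339, -0.055, 0.051]
ft_force: [0.6, -0.7, -1.2]
grip_width: 0.381
clock: 30.02
position: [0.4465, -0.3117, 0.2735]
ee_rot: [1.0, 0.001, -0.005, 0.006]
ft_force: [0.3, -0.8, -1.5]
grip_width: 0.378
clock 30.02 F [ 0.3 -0.8 -1.5] grip 0.378
shift units [-0.008 -0.088 -1.558] max 1.56
turn units [ 0.124 -0.112 -0.981]
[-0.21  0.15  0.82  1.65 -0.1   1.39  0.62]
```

View pics/w8.png

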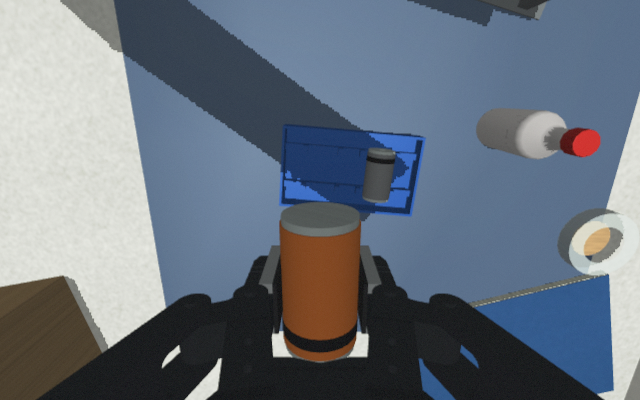

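```bash
cat > tray.py <<'E'
import sys
from h import *
im,d,K,T=load(sys.argv[1]); P=cloud(d,K,T)
b=(P[...,0]>.36)&(P[...,0]<.6)&(P[...,1]>-.42)&(P[...,1]<-.22)
hsv=cv2.cvtColor(im,cv2.COLOR_BGR2HSV)
k=b&(P[...,2]>.023)&(P[...,2]<.033); k=cv2.morphologyEx(k.astype(np.uint8),cv2.MORPH_OPEN,np.ones((2,2)))>0
p=P[k]; r=cv2.minAreaRect((p[:,:2]*1000).astype(np.float32)); print('rim',k.sum(),r)
# spent: grey low-saturation above .03
k=b&(P[...,2]>.033)&(P[...,2]<.055)&(hsv[...,1]<90); p=P[k][:,:2]*1e3
r=cv2.minAreaRect(p.astype(np.float32)); print('spent',k.sum(),r,'ztop',np.percentile(P[k][:,2],98))
E
python3 tray.py w8
python3 - <<'E'
from h import *
im,d,K,T=load('w8'); P=cloud(d,K,T)
k=(d>0)&(d<.3); print('near')
for f in ('top',):
    shot(f,'t8')
E
python3 tray.py t8; python3 tray.py top0
```

```text
rim 1123 ((487.25384521484375, -310.1083068847656), (144.62130737304688, 181.1488800048828), 85.24478149414062)
spent 1354 ((515.9320068359375, -322.8994140625), (62.89411544799805, 32.071311950683594), 85.45918273925781) ztop 0.046305858592506126
near
rim 262 ((486.6685791015625, -203.21896362304688), (361.4857482910156, 173.56753540039062), 85.78028869628906)
spent 337 ((515.634765625, -323.1347351074219), (63.23479461669922, 30.835844039916992), 83.9307861328125) ztop 0.048157312151351946
rim 268 ((486.472900390625, -203.42759704589844), (362.0, 173.52978515625), 85.87984466552734)
spent 335 ((515.850830078125, -322.31317138671875), (63.054351806640625, 30.728853225708008), 85.0624008178711) ztop 0.04786860470323778
```

```bash
python3 -m crank '[[[0,-0.03,-0.3,0.06,-0.06,-0.5,25],[0,-0.03,-0.4,0.06,-0.05,-0.48,25],[0,-0.03,-0.4,0,0,0,25],[0,0,-0.5,0,0,0,25],[0,0,-0.5,0,0,0,25],[0,0,-0.4,0,0,0,25],[0,0,-0.3,0,0,0,25],[0,0,0,0,0,0,25]]]'
python3 - <<'E'
from h import *
delta(np.array([.446,-.317,.010]),rotm([np.cos(.082),-np.sin(.082),0],[0,0,-1])); print(manip.get_obs()['joint_pos'].round(2))
shot('wrist','w9');shot('scene','s9')
im=load('s9')[0]; cv2.imwrite('pics/s9z.png',cv2.resize(im[130:290,140:400],None,fx=3,fy=3))
E
python3 tray.py w9
```

```text
clock: 31.12
position: [0.4457, -0.3161, 0.104]
ee_rot: [0.999, -0.039, -0.002, 0.0]
ft_force: [-0.4, 0.2, -1.5]
grip_width: 0.376
clock 31.12 F [-0.4  0.2 -1.5] grip 0.376
shift units [ 0.004 -0.015 -1.567] max 1.57
turn units [ 0.003 -0.039 -0.038]
[-0.13  0.34  0.78  1.85 -0.27  1.06  0.68]
rim 3621 ((492.4842224121094, -319.8467102050781), (125.87174224853516, 206.4788818359375), 71.75179290771484)
spent 4041 ((515.8231201171875, -323.0298767089844), (63.47138214111328, 32.4873046875), 84.79463958740234) ztop 0.0461577339614923
```

View pics/w9.png

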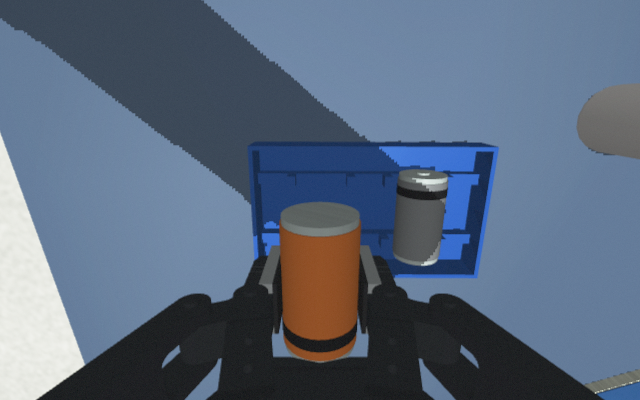

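View pics/s9z.png

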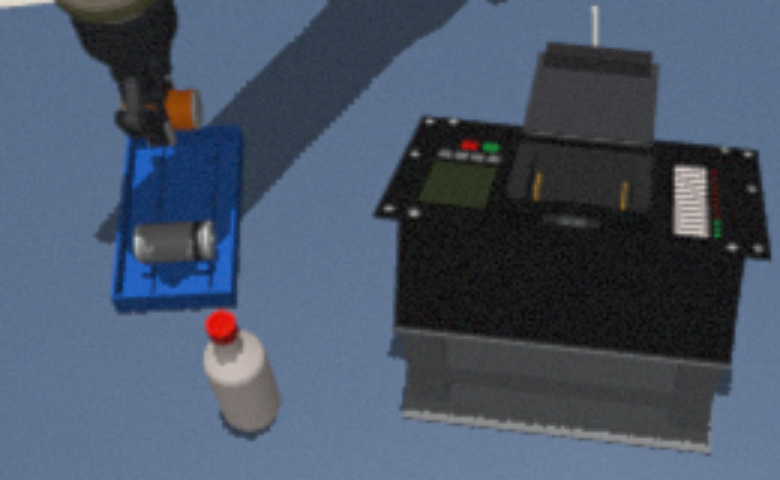

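Wrist view: the teeth of the free place are at about (292,178) and (350,178), and the spent cell is at (420,215). I'm checking the middle of the free place by casting a ray.

Run:
```python
from h import *
im,d,K,T=load('w9'); P=cloud(d,K,T)
def ray(u,v,z):
    r=T[:3,:3]@np.array([(u-K[0,2])/K[0,0],(v-K[1,2])/K[1,1],1]); o=T[:3,3]; return o+r*(z-o[2])/r[2]
a=ray(292,178,.02);b=ray(350.5,178.5,.02); print(a,b,b-a)
m=(a+b)/2; ty=np.array([np.sin(.082),np.cos(.082),0]); tx=np.array([np.cos(.082),-np.sin(.082),0])
print('tooth mid along tx',m@tx,'planned',np.array([.446,-.317,0])@tx,'spent-70',np.array([.5158,-.323,0])@tx-.07)
for f,t in(('rimL',(253,200)),('rimR',(489,200))): print(f,ray(*t,.028)@tx)
c=im[120:300,230:510]; cv2.imwrite('pics/w9z.png',cv2.convertScaleAbs(cv2.resize(c,None,fx=2.8,fy=2.8,interpolation=cv2.INTER_CUBIC),alpha=2))
```

```text
[ 0.4282086  -0.29114405  0.02      ] [ 0.47008718 -0.29479987  0.02      ] [ 0.04187858 -0.00365582  0.        ]
tooth mid along tx 0.47163549162914853 planned 0.4704662671874545 spent-70 0.47052317986740505
rimL 0.4233663600575739
rimR 0.5902170670088387
```

View pics/w9z.png

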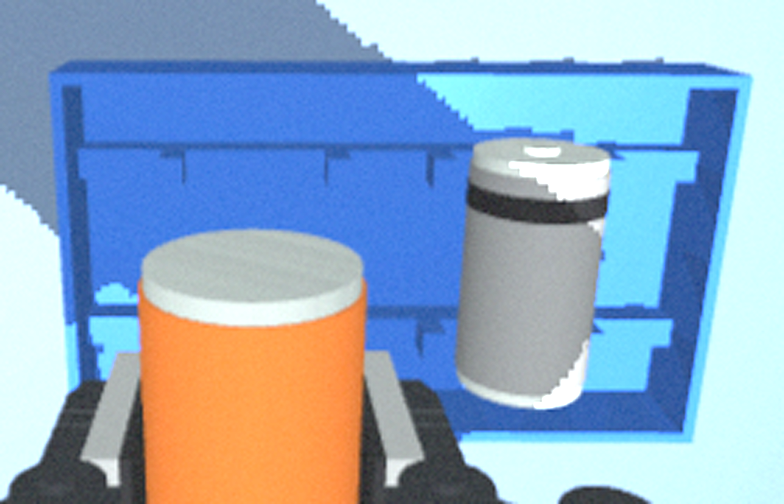

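```bash
python3 -m crank '[[[0.013,-0.015,-0.3,0,-0.04,-0.04,25],[0,0,-0.4,0,0,0,25],[0,0,-0.4,0,0,0,25],[0,0,-0.2,0,0,0,25],[0,0,-0.1,0,0,0,25],[0,0,0,0,0,0,25]]]'
python3 -c "
from h import *
delta(np.array([.4465,-.317,.010]),rotm([np.cos(.082),-np.sin(.082),0],[0,0,-1]))"
```

```text
clock: 31.98
position: [0.4476, -0.3175, 0.0216]
ee_rot: [0.999, -0.041, 0.001, 0.001]
ft_force: [0.0, -1.2, -1.6]
grip_width: 0.381
clock 31.98 F [ 0.  -1.2 -1.6] grip 0.381
shift units [-0.018  0.009 -0.194] max 0.19
turn units [ 0.014  0.033 -0.002]
```

```bash
python3 -m crank '[[[-0.017,0.008,-0.07,0,0.03,0,25],[0,0,-0.05,0,0,0,25],[0,0,-0.03,0,0,0,25],[0,0,0,0,0,0,25]]]'; python3 -m crank '[[[0,0,-0.02,0,0,0,25],[0,0,0,0,0,0,25]]]'; python3 -m crank '[[[0,0,-0.02,0,0,0,25],[0,0,0,0,0,0,25]]]'
```

```text
clock: 32.48
position: [0.4464, -0.3169, 0.0125]
ee_rot: [0.999, -0.041, 0.0, 0.0]
ft_force: [-0.4, 0.3, -1.6]
grip_width: 0.375
clock: 32.72
position: [0.4464, -0.3168, 0.0113]
ee_rot: [0.999, -0.041, 0.0, 0.0]
ft_force: [0.4, -0.7, -1.8]
grip_width: 0.379
clock: 32.98
position: [0.4465, -0.317, 0.0103]
ee_rot: [0.999, -0.041, 0.0, 0.0]
ft_force: [-0.6, 0.4, 2.6]
grip_width: 0.376
```

Contact comes at TCP z=0.0103, just as predicted, so the cell is on the rails. I'm releasing it.

```bash
python3 -m crank '[[[0,0,0,0,0,0,33],[0,0,0,0,0,0,36],[0,0,0,0,0,0,40],[0,0,0,0,0,0,48],[0,0,0,0,0,0,48],[0,0,0,0,0,0,48]]]' 20; python3 -m crank '[[[0,0,0.15,0,0,0,48],[0,0,0.3,0,0,0,48],[0,0,0.5,0,0,0,48],[0,0,0.7,0,0,0,48],[0,0,0.7,0,0,0,48],[-0.2,0,0.7,0,0,0,48],[-0.2,0,0.4,0,0,0,48],[0,0,0,0,0,0,48]]]'
python3 - <<'E'
from h import *
shot('wrist','w10');shot('scene','s10');shot('top','t10')
im=load('s10')[0]; cv2.imwrite('pics/s10z.png',cv2.resize(im[100:290,140:470],None,fx=2.4,fy=2.4))
E
python3 tray.py w10
```

```text
clock: 33.72
position: [0.4464, -0.3169, 0.0101]
ee_rot: [0.999, -0.041, 0.0, 0.0]
ft_force: [-0.4, 0.4, 0.1]
grip_width: 0.559
clock: 34.72
position: [0.4225, -0.3179, 0.2199]
ee_rot: [0.999, -0.042, 0.002, 0.001]
ft_force: [0.8, -0.6, -0.8]
grip_width: 0.558
rim 1769 ((488.27655029296875, -315.5145263671875), (136.0880584716797, 183.40855407714844), 85.10965728759766)
spent 2197 ((481.812744140625, -319.06402587890625), (62.71550369262695, 102.85920715332031), 82.87506103515625) ztop 0.04630708167139472
```

View pics/w10.png

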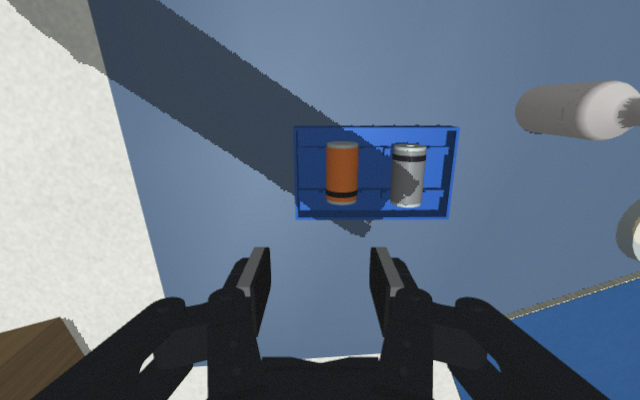

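View pics/s10z.png

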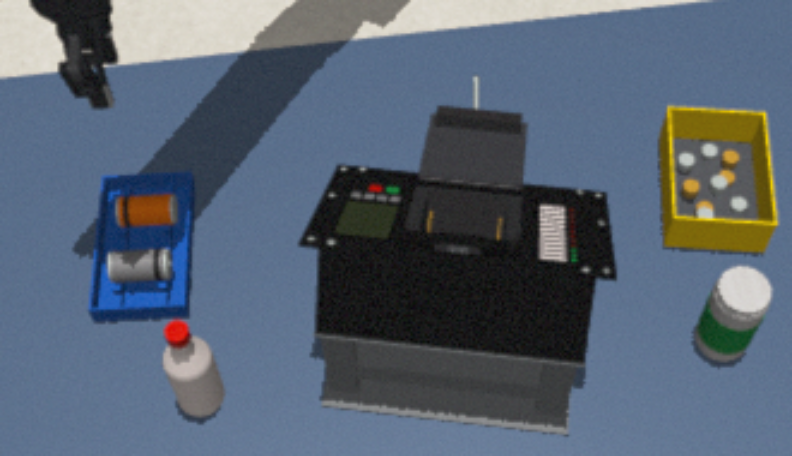

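The orange cell is at (342,172) in the wrist view, lying between its teeth and parallel to the spent cell at (408,175). The cover hangs open. I'll check the heights and the bystanders, then hand in.

Run:
```python
from h import *
im,d,K,T=load('w10'); P=cloud(d,K,T); hsv=cv2.cvtColor(im,cv2.COLOR_BGR2HSV)
for nme,sl in(('orange',(slice(138,208),slice(325,360))),('spent',(slice(138,210),slice(390,428)))):
    q=P[sl]; k=q[...,2]>.032; p=q[k]; r=cv2.minAreaRect((p[:,:2]*1000).astype(np.float32)); print(nme,np.round(r[0],1),np.round(r[1],1),round(r[2],1),'ztop',np.percentile(p[:,2],97).round(4))
for f in('top0','t10'):
    im,d,K,T=load(f); P=cloud(d,K,T); hsv=cv2.cvtColor(im,cv2.COLOR_BGR2HSV)
    for nme,(x0,x1,y0,y1) in dict(bottle=(.5,.75,-.4,-.2),can=(.5,.8,.2,.38)).items():
        k=(P[...,0]>x0)&(P[...,0]<x1)&(P[...,1]>y0)&(P[...,1]<y1)&(P[...,2]>.09); print(f,nme,np.median(P[k],0).round(4),k.sum())
    m=cv2.inRange(hsv,(20,120,100),(35,255,255)); m[:220]=0;m[:,:270]=0;m[:,320:]=0;m[275:]=0
    v,u=np.nonzero(m); print(f,'driver px',u.mean(),v.mean() if len(u) else None,len(u),'blade rows',)
o=[]
cv2.imwrite('pics/t10z.png',cv2.resize(load('t10')[0][80:320,180:480],None,fx=2.5,fy=2.4))
```

```text
orange [ 446.8 -294.4] [ 35.9 104.7] 0.2 ztop 0.0462
spent [ 493.6 -288.4] [ 60.5 147.5] 32.2 ztop 0.0463
top0 bottle [ 0.6568 -0.2621  0.1067] 357
top0 can [0.6711 0.2718 0.1088] 491
top0 driver px 293.667701863354 244.0496894409938 322 blade rows
t10 bottle [ 0.6566 -0.2618  0.1065] 354
t10 can [0.671  0.2716 0.109 ] 490
t10 driver px nan None 0 blade rows<stdin>:10: RuntimeWarning: Mean of empty slice.
  ret = ret.dtype.type(ret / rcount)
```

View pics/t10z.png

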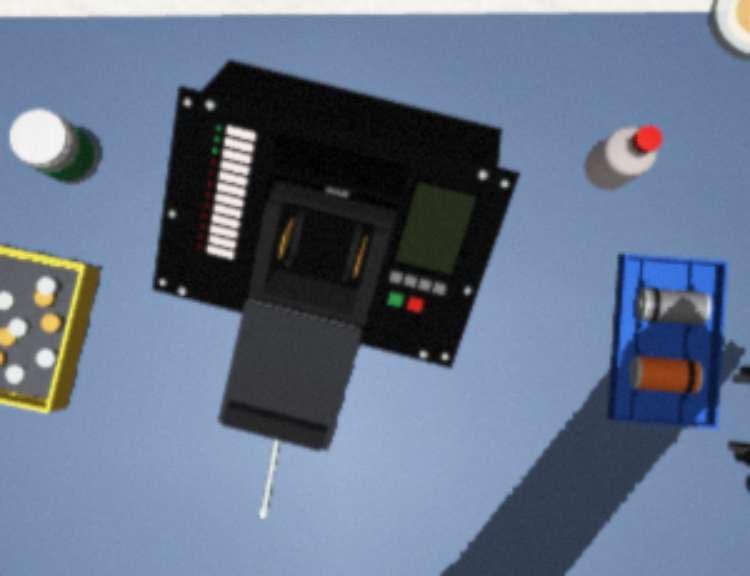

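The top view shows the driver's tip at the same pixel as at the start, (285,295). Both cell tops are 46 mm high, and the bottle and can have not moved.

```bash
python3 -c "
from workcell import manip
print(manip.hand_in())"
```

```text
the job is handed in; nothing more can be done
None
```

The orange cell is out of the unit and lying in the tray's free place, the cover is hanging open, and the job was handed in at about 35 s of the 58 s allowed. No verdict was reported, so the result below rests on my own checks.

**What I did:** I felt along the groove until the fingertips dropped into the recess, which matched where the depth camera had already placed it. I pressed the catch and the cover sprang open. I lifted the cell out square to the face and lowered it until the rails took its weight, then released it.

**Last checks before handing in:**
- **Cell:** its top is at 46.2 mm (46.4 expected), it lies between the teeth of the free place and parallel to the spent cell, and the gripper is clear of it.
- **Bottle and can:** both moved less than 0.5 mm.
- **Spent cell:** it measured the same before and after the transfer to within about 1 mm. My last check looked only at its height and position in the picture.
- **Cover:** it looks fully open in the pictures; I had no joint reading for it.
- **Screwdriver:** the open cover hides its handle from above, so I could only check the blade tip, which had not moved.

**What went wrong or disagreed:**
- **Joint limits:** I ran into the range limits of two joints twice (once at the groove, once over the bay), and each time backed off and approached with the gripper turned.
- **Hard touch:** the first touch on the groove floor peaked at about 60 N before I eased off.
- **Final position fit:** my last outline measurement of both cells' exact position also caught the tray walls and was unusable, so I relied on the heights and the pictures.

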